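# Clamp a filter canister into a bench dust extractor's dock

### The arm

A 7-joint arm with a two-finger parallel gripper is mounted at the origin on the work surface. World frame = base frame: x ahead of the robot, y to its left, z up, the work surface at z = 0. Lengths are in m, angles in degrees, forces in N, time in s.
With the tool pointing down it reaches from about 0.4 to 0.85 m from the base axis. Payload 10.4 kg.
Tool frame: the origin (TCP) lies at the very end of the fingers, on their centre line; the grasp point (between the pads) lies 19 mm behind it; z points along the fingers, y is the line along which they close (so a half turn about z gives the same grasp; the last joint's range is limited). The gripper opens to 87 mm and grips with 3 to 60 N. Pads are 19 mm wide; open, the fingers measure 117 mm over their backs; the gripper's body (75 mm by 190 mm) begins 51 mm behind the grasp point.
Start: joints at [-64.549, 19.034, -3.707, 83.658, 1.238, 77.344, -5.071], TCP at [0.281, 0.558, 0.223] pointing down, gripper open.
Joint ranges: [-148.97, 148.97], [-28.65, 121.19], [-84.17, 76.75], [9.2, 138.47], [-72.65, 252.65], [3.7, 117.97], [-149.18, 149.18]. Speed limits (degrees/s): [127.2, 127.2, 159.86, 159.86, 180, 180, 180].

### API

Orientations are given as a 3x3 rotation matrix whose columns are the frame's x, y, z axes.
In Python, from plant import manip gives the robot as it stands. The module is installed in compiled form; this text tells all that it offers.
- The arm moves only by the shell command python3 -m jog 'ROWS' [OPENING]. ROWS is JSON, a list of rows, each a list of 2 entries, a list of its own where there are three numbers: the shift along the tool's x, y, z in m, then the turn about the tool's z in degrees. A call has 1 to 20 rows; each row shifts and turns the commanded pose from where the row before left it, along the tool's axes as they then stand; what a row does not reach is not made up. A row lasts 1/10 s, in which the tool goes at most 50 mm and 8.59 degrees, less where a joint would pass 70% of its speed; a pose out of reach is approached as far as the arm can. A call is refused whole if a number of a shift passes 0.05 or a number of a turn 8.59, either way. A call with a gripper value outside its range is refused whole. OPENING is the finger opening in m, from 0 to 0.087, set as the call begins (- or left out, the last holds). The fingers move at their own pace and stop on an object; the grip force is fixed at half the most. Time passes only in rows, so rows that do not move let the fingers close. It gives the time, the measured TCP pose, the force, the opening and the grip force at its end, in the units of the state.
- manip.get_obs(): the state, without advancing time (a new reading comes with each control period).
- manip.snapshot(name): name is "scene" or "top"; returns the picture (400x640x3 uint8, blue, green, red); there is no depth.
- manip.camera_info(name): a dict with "K" (3x3 intrinsics, pixels), "k1" (the pictures are not rectified: a ray, as slopes to the right and down, at radius r is drawn at 1 + k1 r^2 times it, then the intrinsics apply), "rvec" (rotation vector, rad) and "tvec" (3), from world to camera coordinates, as OpenCV has them. Camera axes: x right, y down, z forward; pixel columns grow to the right and rows downward; lengths in m; the calibration is good to about 2 mm. A picture is of the moment at which its call begins. camera_info takes no time and is no camera call.
- manip.job_done(): hands the job in; it is judged then, once.
The state is a dict: "clock": time; "q": joint angles; "dq": joint speeds; "joint_efforts": joint torques, N m; "ee_pos": TCP position; "eef_rot": TCP orientation; "wrist_force": force on the tool from outside, world axes, zero at the start; "torque": the same for the moment, N m; "opening": finger opening in m; "finger_force": force on a finger pad.
Only numpy, scipy, OpenCV 4.12 (cv2) and the standard library are available. Lean on these libraries where they do the work, as an engineer would, in place of code of your own. Each camera call takes 0.05 s, during which the arm holds its last target. There are 200 camera calls.

### The job

Stand the round filter canister upright in the pocket of the dust extractor's filter dock while the clamp is still open and let go of it, then swing the hinged clamp all the way down to its stop so that it drives the canister fully home against its spring seat. Work gently: feel for the pocket and never force the canister against the dock, and leave the jar, tin, brush and carton where they are.

Things in the scene. Friction and masses are not known exactly. Their poses are not given: they have to be found in the camera images.
- canister_mid (a point): Centre (half-way up) of the loose white round filter canister: a plain cylinder standing upright, 40 mm in diameter and 80 mm tall, dark bands near both ends, 0.13 to 0.25 kg. Its z axis is the cylinder's axis, up; keep that end up, its yaw does not matter. Pinch it in its upper half (the lower 26 mm goes into the pocket).
- dock: The fixed grey filter dock: base slab 200 (x) x 150 (y) x 20 mm high, yawed up to 0.3 rad. Origin at the centre of the slab's underside; x points to the hinge posts and hose spigot, z up. On the slab stands an open-topped aluminium pocket for the canister, under the clamp. More than 40 N between canister and dock damages it.
- pocket_top (a point): Fixed point of the dock, x = y = 0, 62 mm above its origin: level with the flat tops of the pocket's two cheeks (22 mm thick, 66 mm along x, 42 mm gap along y). The real gap is at x = 0 but ANYWHERE up to 14 mm either way along dock y from this point: not measured, fixed during the work; find it by feel (slide the canister's foot lightly over the cheek tops along y till it drops in) or sight.
- seat_top (a point): Fixed point at dock x = y = 0, 36 mm above its origin: level of the pocket's spring seat at rest. Seat: 3 N at first, 11 N at 9 mm, 12 mm at most. A canister put in stands on it, its centre 76 mm above the dock's origin; fully home, 67 mm. End walls of the pocket: inner faces 23 mm either side of x = 0, tops 50 mm above the origin.
- clamp (a joint): Angle of the steel clamp (rad): 0 is closed, level towards the dock's -x side, on its stop; it grows as it swings up and over towards +x, to 2.0. Starts at 1.7 to 1.95. The hinge is stiff (1.0 N m friction): it stays where it is left, also when closed on the canister. Swinging it takes about 7 N at the bar, the last 0.12 rad, pressing the canister down, up to 12 N.
- clamp_bar (a point): Centre of the clamp's hand bar: round, 12 mm in diameter, along the dock's y, 160 mm from the hinge axis, between two flat side arms 118 mm apart inside (6 mm thick, 16 mm high). A second, 16 mm bar, 75 mm from the hinge axis, presses on the canister. Closed, both bars are 115 mm above the dock's origin, the hand bar at dock x = -85 mm.
- clamp_hinge (a point): Centre of the clamp's hinge axis, fixed on the dock at x = 75 mm, y = 0, 115 mm above its origin; the axis runs along the dock's y. Two posts 12 mm thick (22 mm along x), up to 128 mm high, carry it at y = -50 and +50 mm.
- jar: Bystander: glass jar, 60 mm in diameter, 75 mm tall, origin at the centre of its underside. Leave alone.
- tin: Bystander: plain steel tin, 64 mm in diameter, 90 mm tall, origin at the centre of its underside. Leave alone.
- brush: Bystander: wooden brush lying flat on the table on the robot's right, along x. Leave alone.
- carton: Bystander: cardboard carton, 110 x 70 x 40 mm high, origin at the centre of its underside. Leave alone.
Mind the look-alikes: they are no part of the job. Several things look just like the part that bears canister_mid: the one meant starts nearest to the robot's base.

How it is judged:
By the outcome, as a careful person would: the job done as asked, in the order asked, and still so for the second after the job is handed in, with the robot touching nothing.
It also fails if it takes over 69 s, if anything falls off the work surface, if the arm or the gripper's body presses on something with over 40 N, if the wrist force passes 120 N, or if a joint passes its speed limit or range.

## Working session

There is one attempt and no reset: what is moved stays moved. The work goes in short steps, Python scripts to look and compute and a shell command to move; the robot and the scene stay as the last step left them, time stands still between calls to the robot, and variables do not carry over. Pictures are saved under pics/ and viewed, at most 10 in all, crops included, and the job is handed in when it is done.

```bash
mkdir -p pics
cat > h.py <<'E'
import numpy as np, cv2
from plant import manip
def cam(n):
    c=manip.camera_info(n); R=cv2.Rodrigues(np.array(c["rvec"],float))[0]
    return np.array(c["K"],float),float(c["k1"]),R,np.array(c["tvec"],float).ravel()
def ray(n,u,v):
    K,k1,R,t=cam(n); x=np.array([(u-K[0,2])/K[0,0],(v-K[1,2])/K[1,1]]); p=x.copy()
    for _ in range(20): p=x/(1+k1*(p@p))
    d=R.T@np.array([p[0],p[1],1]); return -R.T@t,d
def onz(n,u,v,z):
    o,d=ray(n,u,v); return o+d*(z-o[2])/d[2]
def proj(n,P):
    K,k1,R,t=cam(n); c=R@np.array(P)+t; p=c[:2]/c[2]; p=p*(1+k1*(p@p)); return K[:2,:2]@p+K[:2,2]
def snap(n,f):
    im=manip.snapshot(n); cv2.imwrite("pics/"+f,im); return im
E
python3 - <<'E'
from h import *
for n in("scene","top"):
    snap(n,n+"0.png"); K,k1,R,t=cam(n); print(n,-R.T@t,R[2],k1,K[0,0])
o=manip.get_obs(); print(o["clock"],o["ee_pos"],o["eef_rot"],o["wrist_force"])
E
```

```text
scene [ 1.41931144 -0.13923427  0.65286063] [-0.81838515  0.14218791 -0.55680189] -0.07195212401962932 367.68593209484334
top [ 0.49305723 -0.00750069  1.12187457] [ 0.11725002  0.01360038 -0.9930093 ] -0.04546796282182728 370.7603943607816
0.1 [0.2810916  0.55783343 0.2218488 ] [[-8.93013081e-01  4.50030348e-01 -5.68450667e-04]
 [ 4.50030707e-01  8.93012349e-01 -1.14337817e-03]
 [-6.92141038e-06 -1.27687192e-03 -9.99999185e-01]] [-0.25843588  0.19434179 -0.14516757]
```

View pics/scene0.png

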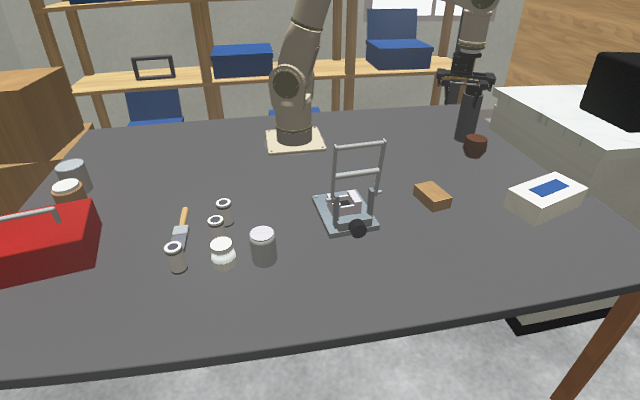

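View pics/top0.png

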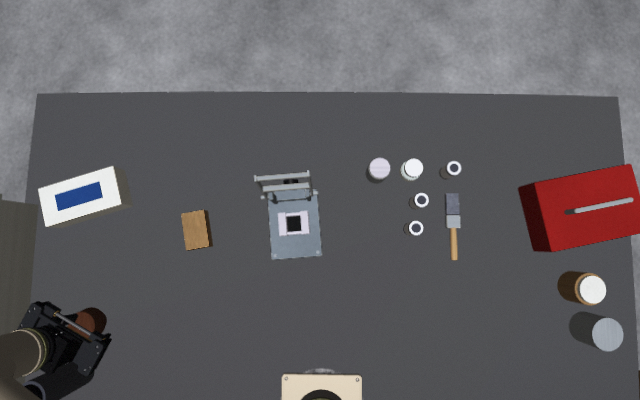

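The scene view shows canisters at about (223,204), (215,221) and (174,247). In the top view they are at (416,228), (421,200) and (454,168), with the dock at about (295,224). Next I'll zoom in and measure.

Run:
```python
from h import *
a=cv2.imread("pics/scene0.png");b=cv2.imread("pics/top0.png")
A=cv2.resize(a[120:280,150:400],None,fx=3.2,fy=3.2,interpolation=cv2.INTER_CUBIC)[:, :800]
B=cv2.resize(b[150:270,230:480],None,fx=3.2,fy=3.2,interpolation=cv2.INTER_CUBIC)
cv2.imwrite("pics/sc.png",A[:512]);cv2.imwrite("pics/tc.png",B)
for p in((416,228),(421,200),(454,168)):
    P=onz("top",*p,.08); print(p,P.round(3),proj("scene",P).round(1),proj("scene",[P[0],P[1],0]).round(1))
```

```text
(416, 228) [ 0.537 -0.261  0.08 ] [222.9 202. ] [227.  224.7]
(421, 200) [ 0.616 -0.277  0.08 ] [215.6 219.3] [220.3 242.7]
(454, 168) [ 0.709 -0.374  0.08 ] [172.4 246.5] [179.8 270.7]
```

View pics/sc.png

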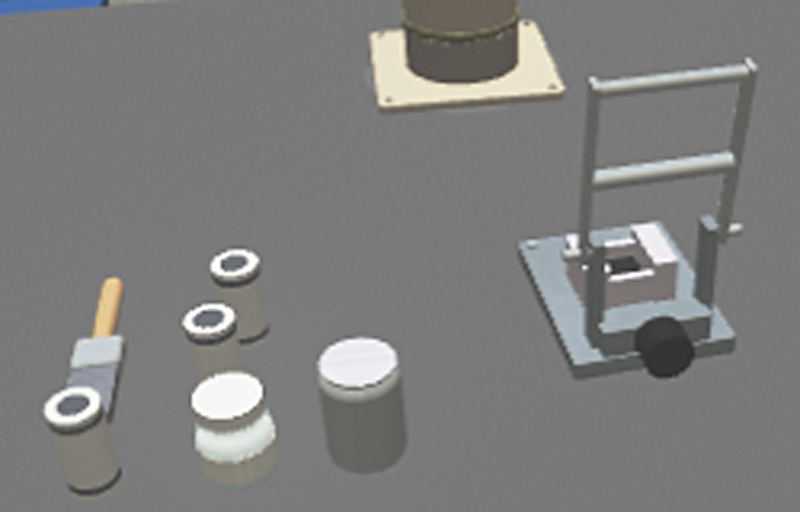

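View pics/tc.png

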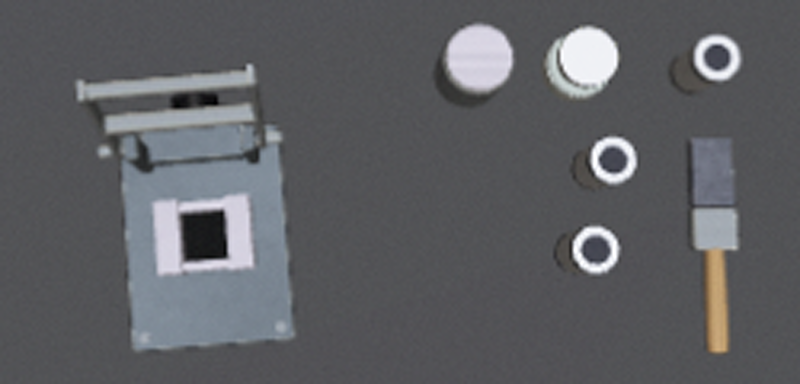

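The crops show three upright canisters. The one meant is at (416,228) in the top view, x≈0.537, y≈-0.261. The clamp is open, and the gap between the cheeks shows as a dark square near top pixel (294,223). I'll measure it with masks.

Run:
```python
from h import *
b=cv2.imread("pics/top0.png"); hsv=cv2.cvtColor(b,cv2.COLOR_BGR2HSV); S=4
u=cv2.resize(b,None,fx=S,fy=S,interpolation=cv2.INTER_CUBIC).astype(int)
x0,x1,y0,y1=255,335,190,265
c=u[y0*S:y1*S,x0*S:x1*S]; 
def W(p,z): return onz("top",(p[0]+.5)/S-.5+x0,(p[1]+.5)/S-.5+y0,z)
g=c.sum(2)/3
def big(m,f=max):
    cs=cv2.findContours(m.astype(np.uint8),cv2.RETR_EXTERNAL,cv2.CHAIN_APPROX_NONE)[0]; return max(cs,key=cv2.contourArea)
ctr=c[int((223-y0)*S),int((294-x0)*S)]; print("hole",ctr,"slab",c[(245-y0)*S,(290-x0)*S],"bg",c[(255-y0)*S,3*S],"cheek",c[(225-y0)*S,(282-x0)*S])
light=(g>185); k=big(light)
r=cv2.minAreaRect(k); print("pocket",[W(p,.062).round(4)[:2] for p in cv2.boxPoints(r)],W(r[0],.062).round(4))
m=(g<100).astype(np.uint8); 
n,l,st,ce=cv2.connectedComponentsWithStats(m); i=l[int((223-y0)*S),int((294-x0)*S)]
k=big(l==i); r=cv2.minAreaRect(k); print("hole",[W(p,.056).round(4)[:2] for p in cv2.boxPoints(r)],W(r[0],.062).round(4),W(r[0],.05).round(4))
slab=((c[...,0]-c[...,2]>12)|light|(l==i)); slab[:int((205-y0)*S)]=0
k=big(slab); q=cv2.minAreaRect(k); print("slab",[W(p,.02).round(4)[:2] for p in cv2.boxPoints(q)])
# canister top
f=b[210:245,400:432].astype(int); mm=cv2.resize(b[210:245,400:432],None,fx=S,fy=S,interpolation=cv2.INTER_CUBIC).min(2)>170
e=cv2.minEnclosingCircle(big(mm)); print("can",onz("top",(e[0][0]+.5)/S-.5+400,(e[0][1]+.5)/S-.5+210,.08).round(4),e[1]/S/370*1.04)
```

```text
hole [27 26 25] slab [148 136 125] bg [86 83 82] cheek [223 209 213]
pocket [array([0.5771, 0.1316]), array([0.5845, 0.0463]), array([0.5197, 0.0404]), array([0.5123, 0.1251])] [0.5483 0.0858 0.062 ]
hole [array([0.5674, 0.1075]), array([0.5708, 0.0674]), array([0.5277, 0.0634]), array([0.5242, 0.1033])] [0.5472 0.0849 0.062 ] [0.5478 0.0859 0.05  ]
slab [array([0.604 , 0.1669]), array([0.6161, 0.0168]), array([0.4546, 0.0036]), array([0.4425, 0.1512])]
can [ 0.5379 -0.2605  0.08  ] 0.02089883123861777
```

```bash
python3 -m jog '[[[0,0,0],-7.9],[[0,0,0],-7.9],[[0,0,0],-7.9],[[0,0,0],-7.9],[[-0.009,-0.04,0],0],[[-0.009,-0.04,0],0],[[-0.009,-0.04,0],0],[[-0.009,-0.04,0],0],[[-0.009,-0.04,0],0],[[-0.009,-0.04,0],0],[[-0.009,-0.04,0],0],[[-0.009,-0.04,0],0],[[-0.009,-0.04,0],0],[[-0.009,-0.04,0],0],[[-0.009,-0.04,0],0],[[-0.009,-0.04,0],0],[[-0.009,-0.04,0],0],[[-0.009,-0.04,0],0],[[-0.009,-0.04,0],0],[[-0.009,-0.04,0],0]]' 0.087
cat > st.py <<'E'
from h import *
import sys
o=manip.get_obs(); p=np.array(o["ee_pos"]);R=np.array(o["eef_rot"])
print("t",round(o["clock"],2),"p",p.round(4),"q",np.round(o["q"],0),"F",np.round(o["wrist_force"],2),"open",round(o["opening"],4))
print("yaw",np.degrees(np.arctan2(-R[0,1],R[1,1])).round(2))
if len(sys.argv)>1: print("tool shift",(R.T@(np.array(list(map(float,sys.argv[1:4])))-p)).round(4))
E
python3 st.py 0.538 -0.2605 0.11
```

```text
clock: 2.1
ee_pos: [0.4789, -0.069, 0.2224]
eef_rot: [[-0.996, -0.085, 0.0], [-0.085, 0.996, 0.0], [-0.0, 0.0, -1.0]]
wrist_force: [-0.2, 0.2, -0.3]
opening: 0.0873
finger_force: 0.0
t 2.1 p [ 0.4789 -0.069   0.2224] q [-23.   0.  27. 106.  -0.  74.  98.] F [-0.19  0.17 -0.3 ] open 0.0873
yaw 4.86
tool shift [-0.0426 -0.1958  0.1124]
```

```bash
python3 -m jog '[[[-0.0085,-0.039,0],0],[[-0.0085,-0.039,0],0],[[-0.0085,-0.039,0],0],[[-0.0085,-0.039,0.015],0],[[-0.0086,-0.0398,0.02],0],[[0,0,0.03],0],[[0,0,0.035],0],[[0,0,0.035],0],[[0,0,0.025],0],[[0,0,0.0145],0],[[0,0,0.007],0],[[0,0,0],0]]'; python3 -m jog '[[[0,0,0],0],[[0,0,0],0],[[0,0,0],0],[[0,0,0],0],[[0,0,0],0],[[0,0,0],0]]' 0.02; python3 st.py 0.538 -0.2605 0.041
```

```text
clock: 3.3
ee_pos: [0.5378, -0.2588, 0.0408]
eef_rot: [[-0.996, -0.085, -0.001], [-0.085, 0.996, 0.0], [0.001, 0.0, -1.0]]
wrist_force: [-0.5, 0.2, 0.4]
opening: 0.0876
finger_force: 0.0
clock: 3.9
ee_pos: [0.538, -0.2588, 0.0411]
eef_rot: [[-0.996, -0.085, 0.0], [-0.085, 0.996, 0.0], [-0.0, 0.0, -1.0]]
wrist_force: [0.8, -0.5, 0.3]
opening: 0.0472
finger_force: 0.0
t 3.9 p [ 0.538  -0.2588  0.0411] q [ -5.  28.  33. 100. -17.  57. 129.] F [ 0.79 -0.48  0.3 ] open 0.0472
yaw 4.86
tool shift [ 0.0001 -0.0017  0.0001]
```

```bash
python3 -m jog '[[[0,0,0],0],[[0,0,0],0],[[0,0,0],0],[[0,0,0],0],[[0,0,-0.005],0],[[0,0,-0.01],0],[[0,0,-0.02],0],[[0,0,-0.03],0],[[0,0,-0.025],0],[[0,0,0],0],[[0,0,0],0]]'; python3 st.py 0.548 0.0855 0.13
```

```text
clock: 5.0
ee_pos: [0.5381, -0.2587, 0.1316]
eef_rot: [[-0.996, -0.085, 0.001], [-0.085, 0.996, 0.0], [-0.001, 0.0, -1.0]]
wrist_force: [-1.5, 0.5, -3.3]
opening: 0.0394
finger_force: 30.0
t 5.0 p [ 0.5381 -0.2587  0.1316] q [ -7.  22.  35.  96. -13.  66. 127.] F [-1.51  0.54 -3.28] open 0.0394
yaw 4.86
tool shift [-0.039   0.3422  0.0017]
```

```bash
python3 -m jog '[[[-0.002,0.015,0],0],[[-0.004,0.035,0],0],[[-0.005,0.04,0],0],[[-0.005,0.042,0],0],[[-0.005,0.042,0],0],[[-0.005,0.042,0],0],[[-0.005,0.042,0],0],[[-0.004,0.038,0],0],[[-0.003,0.028,0],0],[[-0.001,0.0182,0],0],[[0,0,0],0],[[0,0,0.01],0],[[0,0,0.006],0],[[0,0,0],0],[[0,0,0],0]]'; python3 st.py 0.548 0.0855 0.103
python3 - <<'E'
from h import *
a=snap("scene","sc2.png"); b=snap("top","top2.png")
A=cv2.resize(a[130:250,290:400],None,fx=4.5,fy=4.5,interpolation=cv2.INTER_CUBIC)
cv2.imwrite("pics/sc2c.png",A)
E
```

```text
clock: 6.5
ee_pos: [0.5476, 0.0845, 0.1146]
eef_rot: [[-0.997, -0.083, -0.001], [-0.083, 0.997, -0.0], [0.001, -0.0, -1.0]]
wrist_force: [0.2, -0.7, -1.1]
opening: 0.0395
finger_force: 30.0
t 6.5 p [0.5476 0.0845 0.1146] q [-36.  16.  26. 103.  -8.  63.  88.] F [ 0.21 -0.73 -1.09] open 0.0395
yaw 4.78
tool shift [-0.0005  0.0009  0.0116]
```

View pics/sc2c.png

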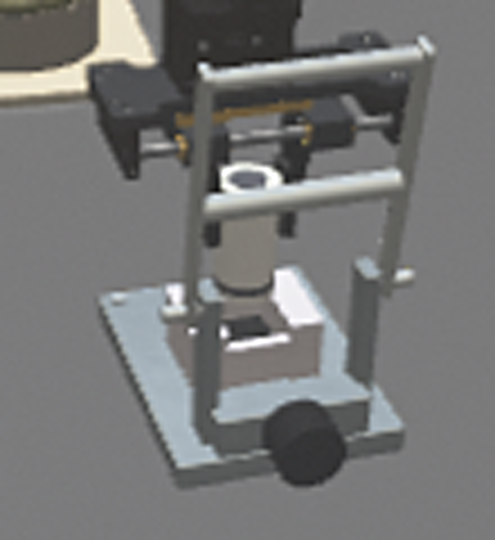

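The canister hangs just above the pocket, at crop (245,290), and looks centred over the gap. I'll lower it and feel for contact.

```bash
python3 -m jog '[[[0,0.001,0.003],0],[[0,0,0.003],0],[[0,0,0.002],0],[[0,0,0.002],0],[[0,0,0.001],0],[[0,0,0.001],0],[[0,0,0.001],0],[[0,0,0.001],0],[[0,0,0],0]]'; python3 st.py 0.548 0.0855 0.077
```

```text
clock: 7.5
ee_pos: [0.5478, 0.0861, 0.1009]
eef_rot: [[-0.996, -0.084, 0.0], [-0.084, 0.996, -0.0], [-0.0, -0.0, -1.0]]
wrist_force: [0.1, -1.8, -1.9]
opening: 0.0396
finger_force: 30.0
t 7.5 p [0.5478 0.0861 0.1009] q [-35.  17.  25. 104.  -8.  61.  88.] F [ 0.14 -1.75 -1.9 ] open 0.0396
yaw 4.84
tool shift [-0.0002 -0.0006  0.0239]
```

```bash
python3 -m jog '[[[0,-0.0003,0.002],0],[[0,0,0.002],0],[[0,0,0.001],0],[[0,0,0.001],0],[[0,0,0],0]]'; python3 st.py 0.548 0.0855 0.077
```

```text
clock: 8.0
ee_pos: [0.5477, 0.0859, 0.0948]
eef_rot: [[-0.996, -0.084, -0.0], [-0.084, 0.996, -0.0], [0.0, -0.0, -1.0]]
wrist_force: [0.4, -1.4, -3.2]
opening: 0.0392
finger_force: 30.0
t 8.0 p [0.5477 0.0859 0.0948] q [-35.  17.  25. 104.  -8.  60.  88.] F [ 0.4  -1.35 -3.23] open 0.0392
yaw 4.85
tool shift [-0.0003 -0.0005  0.0178]
```

```bash
python3 -m jog '[[[0,-0.0002,0.002],0],[[0,0,0.002],0],[[0,0,0.002],0],[[0,0,0],0]]'; python3 -m jog '[[[0,0,0.002],0],[[0,0,0.002],0],[[0,0,0.002],0],[[0,0,0.002],0],[[0,0,0.001],0],[[0,0,0.001],0],[[0,0,0],0],[[0,0,0],0]]';python3 st.py 0.548 0.0855 0.077
```

```text
clock: 8.4
ee_pos: [0.5476, 0.0859, 0.0887]
eef_rot: [[-0.996, -0.085, -0.0], [-0.085, 0.996, -0.0], [0.0, -0.0, -1.0]]
wrist_force: [1.3, -1.8, -2.1]
opening: 0.0395
finger_force: 30.0
clock: 9.2
ee_pos: [0.5477, 0.0859, 0.0789]
eef_rot: [[-0.996, -0.085, -0.0], [-0.085, 0.996, -0.0], [0.0, -0.0, -1.0]]
wrist_force: [1.2, -2.5, -2.0]
opening: 0.0392
finger_force: 30.0
t 9.2 p [0.5477 0.0859 0.0789] q [-35.  18.  25. 105.  -9.  58.  89.] F [ 1.22 -2.52 -1.96] open 0.0392
yaw 4.85
tool shift [-0.0002 -0.0004  0.0019]
```

```bash
python3 -m jog '[[[0,0,0.001],0],[[0,0,0.0005],0],[[0,0,0],0]]'; python3 -m jog '[[[0,0,0],0],[[0,0,0],0],[[0,0,0],0],[[0,0,0],0],[[0,0,0],0],[[0,0,-0.005],0],[[0,0,-0.015],0],[[0,0,-0.03],0],[[0,0,-0.04],0],[[0,0,-0.04],0],[[0,0,-0.04],0],[[0,0,-0.03],0]]' 0.08; python3 st.py
python3 - <<'E'
from h import *
from scipy.optimize import brentq
O=np.array([.548,.0858,0]); y=.0845; X=np.array([np.cos(y),np.sin(y),0]);Y=np.array([-X[1],X[0],0]);Z=np.array([0,0,1])
for n,u,v in(("top",281.9,176.2),("scene",360.3,144.4)):
    o,d=ray(n,u,v); 
    for z in (.255,.265,.272,.275):
        P=onz(n,u,v,z)-O; print(n,z,"dock",round(P@X,4),round(P@Y,4),"r",np.hypot(P@X-.075,z-.115).round(4),"th",np.arctan2(z-.115,.075-P@X).round(3))
a=snap("scene","sc3.png"); b=snap("top","top3.png")
cv2.imwrite("pics/c3.png",np.hstack([cv2.resize(a[130:250,290:400],(458,500),interpolation=cv2.INTER_CUBIC),cv2.resize(b[150:270,240:320],(333,500),interpolation=cv2.INTER_CUBIC)]))
E
```

```text
clock: 9.5
ee_pos: [0.5478, 0.0859, 0.0775]
eef_rot: [[-0.996, -0.085, 0.0], [-0.085, 0.996, 0.0], [-0.0, 0.0, -1.0]]
wrist_force: [0.7, -3.1, -1.0]
opening: 0.0392
finger_force: 30.0
clock: 10.7
ee_pos: [0.5481, 0.0856, 0.2817]
eef_rot: [[-0.996, -0.084, 0.003], [-0.084, 0.996, 0.001], [-0.003, 0.001, -1.0]]
wrist_force: [0.9, 0.5, 0.5]
opening: 0.0803
finger_force: 0.0
t 10.7 p [0.5481 0.0856 0.2817] q [-37.   8.  27.  91.  -4.  82.  85.] F [0.86 0.55 0.46] open 0.0803
yaw 4.82
top 0.255 dock 0.1012 0.0031 r 0.1424 th 1.756
top 0.265 dock 0.0994 0.002 r 0.152 th 1.732
top 0.272 dock 0.098 0.0013 r 0.1587 th 1.716
top 0.275 dock 0.0975 0.001 r 0.1616 th 1.71
scene 0.255 dock 0.0554 0.0166 r 0.1414 th 1.432
scene 0.265 dock 0.0754 0.0087 r 0.15 th 1.573
scene 0.272 dock 0.0894 0.0031 r 0.1577 th 1.662
scene 0.275 dock 0.0954 0.0008 r 0.1613 th 1.697
```

View pics/c3.png

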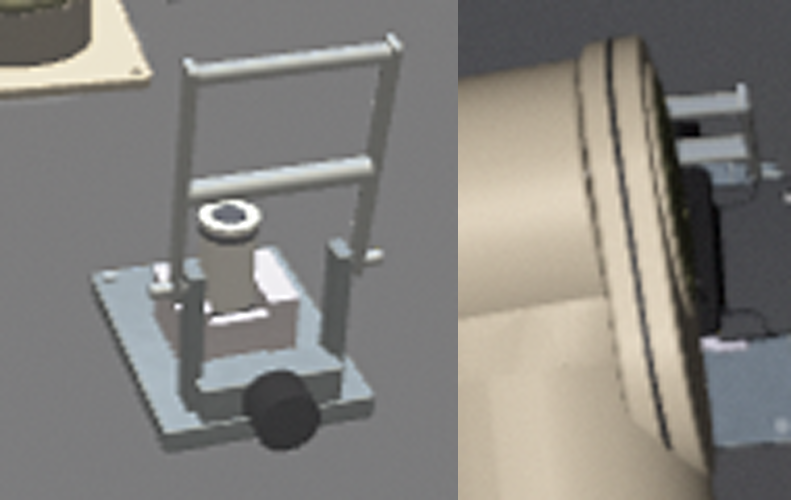

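The canister stands upright in the pocket, with its top ring at about (230,216) in the left crop. The clamp is still open at about 1.71 rad. Its hand bar is at about dock x 0.097, z 0.273. Next I'll rise, turn 90° and straddle the bar.

```bash
python3 -m jog '[[[0,0,-0.03],8.2],[[0,0,-0.005],8.2],[[0,0,0],8.2],[[0,0,0],8.2],[[0,0,0],8.2],[[0,0,0],8.2],[[0,0,0],8.2],[[0,0,0],8.2],[[0,0,0],8.2],[[0,0,0],8.2],[[0,0,0],8],[[0,0,0],0]]' 0.04; python3 st.py 0.6447 0.094 0.316; python3 -c "
from h import *
print(proj('scene',[.548,.0858,.116]))"
```

```text
clock: 12.0
ee_pos: [0.5476, 0.0858, 0.3129]
eef_rot: [[-0.082, 0.997, 0.0], [0.997, 0.082, 0.0], [0.0, 0.0, -1.0]]
wrist_force: [1.3, -0.5, -0.6]
opening: 0.0399
finger_force: 0.0
t 12.0 p [0.5476 0.0858 0.3129] q [-43.   8.  34.  88.  -5.  85.  -5.] F [ 1.26 -0.47 -0.64] open 0.0399
yaw -85.29
tool shift [ 0.0003  0.0975 -0.0031]
[345.2878041  181.66207706]
```

```bash
python3 -m jog '[[[0,0.02,0],0],[[0,0.035,0],0],[[0,0.03,0],0],[[0,0.0125,0],0],[[0,0,0],0],[[0,0,0.015],0],[[0,0,0.015],0],[[0,0,0.015],0],[[0,0,0.01],0],[[0,0,0],0]]'
python3 - <<'E'
from h import *
a=snap("scene","sc4.png")
cv2.imwrite("pics/c4.png",cv2.resize(a[80:220,290:430],(560,560),interpolation=cv2.INTER_CUBIC))
E
```

```text
clock: 13.0
ee_pos: [0.6438, 0.0943, 0.2556]
eef_rot: [[-0.085, 0.996, -0.003], [0.996, 0.085, -0.0], [0.0, -0.003, -1.0]]
wrist_force: [-0.5, 0.6, -0.3]
opening: 0.0401
finger_force: 0.0
```

View pics/c4.png

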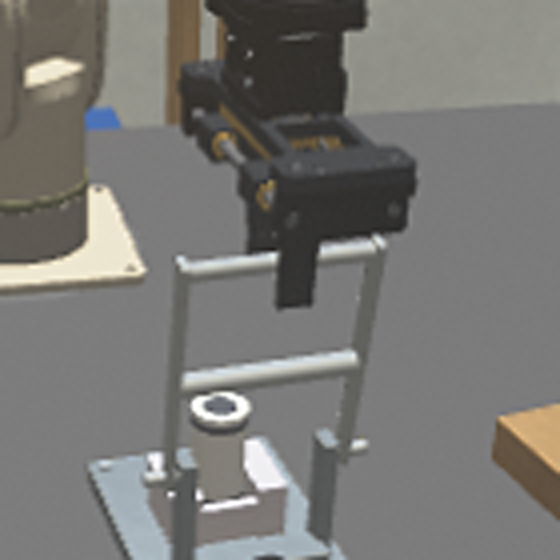

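The fingers straddle the hand bar (crop (295,260)), and their tips reach about 17 mm below it. I'll narrow the opening and swing the clamp.

```bash
python3 -m jog '[[[0,0,0],0],[[0,0,0],0],[[0,0,0],0],[[0,-0.004,0],0],[[0,-0.006,-0.0005],0],[[0,-0.0075,-0.0005],0],[[0,-0.008,0],0],[[0,-0.008,0],0],[[0,-0.008,0.001],0],[[0,-0.008,0.001],0],[[0,-0.008,0.0015],0],[[0,-0.0075,0.002],0]]' 0.02; python3 st.py
```

```text
clock: 14.25
ee_pos: [0.5812, 0.0887, 0.2545]
eef_rot: [[-0.085, 0.996, 0.005], [0.996, 0.085, 0.001], [0.001, 0.005, -1.0]]
wrist_force: [5.1, 0.5, 4.3]
opening: 0.0201
finger_force: 2.8
t 14.25 p [0.5812 0.0887 0.2545] q [-42.  14.  35.  89.  -8.  79.  -2.] F [5.1  0.49 4.3 ] open 0.0201
yaw -85.15
```

```bash
python3 -m jog '[[[0,-0.0076,0.002],0],[[0,-0.0076,0.0025],0],[[0,-0.0075,0.003],0],[[0,-0.0073,0.0032],0],[[0,-0.007,0.0038],0],[[0,-0.007,0.0042],0],[[0,-0.0066,0.0045],0],[[0,-0.0065,0.0048],0],[[0,-0.006,0.0052],0],[[0,-0.006,0.0052],0],[[0,-0.0055,0.0058],0],[[0,0,0],0]]'; python3 st.py
```

```text
clock: 15.45
ee_pos: [0.5045, 0.0822, 0.2077]
eef_rot: [[-0.085, 0.996, -0.002], [0.996, 0.085, -0.0], [-0.0, -0.002, -1.0]]
wrist_force: [1.8, -0.6, -0.4]
opening: 0.0202
finger_force: 0.7
t 15.45 p [0.5045 0.0822 0.2077] q [-46.   5.  33. 103.  -3.  73.  -7.] F [ 1.76 -0.58 -0.42] open 0.0202
yaw -85.13
```

```bash
python3 -m jog '[[[0,0.004,0],0],[[0,0,-0.015],0],[[0,0,-0.025],0],[[0,0,-0.01],0],[[0,-0.006,0],0],[[0,0,0],0]]'; python3 -m jog '[[[0,0,0],0],[[0,0,0],0],[[0,0,0],0],[[0,0,0.008],0],[[0,0,0.006],0],[[0,0,0.004],0],[[0,0,0.004],0],[[0,-0.001,0.004],0],[[0,0,0],0]]' 0; python3 st.py
```

```text
clock: 16.05
ee_pos: [0.5029, 0.0821, 0.2579]
eef_rot: [[-0.085, 0.996, -0.002], [0.996, 0.085, -0.0], [-0.0, -0.002, -1.0]]
wrist_force: [0.3, 1.0, -0.0]
opening: 0.02
finger_force: 0.0
clock: 16.95
ee_pos: [0.5027, 0.0821, 0.2326]
eef_rot: [[-0.085, 0.996, -0.0], [0.996, 0.085, 0.0], [0.0, -0.0, -1.0]]
wrist_force: [0.1, -1.1, 0.2]
opening: 0.0005
finger_force: 0.0
t 16.95 p [0.5027 0.0821 0.2326] q [-46.   3.  33. 102.  -2.  76.  -7.] F [ 0.13 -1.14  0.21] open 0.0005
yaw -85.15
```

Nearly touching. I'll push down along the arc.

```bash
python3 -m jog '[[[0,-0.001,0.003],0],[[0,-0.003,0.004],0],[[0,-0.004,0.005],0],[[0,-0.004,0.005],0],[[0,-0.003,0.005],0],[[0,-0.003,0.005],0],[[0,0,0],0]]'; python3 st.py
```

```text
clock: 17.65
ee_pos: [0.4825, 0.0804, 0.2058]
eef_rot: [[-0.085, 0.996, -0.005], [0.996, 0.085, 0.0], [0.001, -0.005, -1.0]]
wrist_force: [-11.8, -2.1, 12.7]
opening: 0.0007
finger_force: 6.6
t 17.65 p [0.4825 0.0804 0.2058] q [-47.   2.  33. 106.  -1.  73.  -9.] F [-11.82  -2.07  12.69] open 0.0007
yaw -85.13
```

```bash
python3 -m jog '[[[0,-0.002,-0.01],0],[[0,0,-0.02],0],[[0,0,-0.01],0],[[0,0,0],0]]'
python3 - <<'E'
from h import *
a=snap("scene","sc5.png")
cv2.imwrite("pics/c5.png",cv2.resize(a[100:240,290:430],(560,560),interpolation=cv2.INTER_CUBIC))
O=np.array([.548,.0858,0]); y=.0845; X=np.array([np.cos(y),np.sin(y),0]);Y=np.array([-X[1],X[0],0]);Z=np.array([0,0,1])
for th in (.4,.5,.6,.7,.8): print(th,((proj("scene",O+X*(.075-.16*np.cos(th))+Z*(.115+.16*np.sin(th)))-[290,100])*4).round(0),((proj("scene",O+X*(.075-.075*np.cos(th))+Z*(.115+.075*np.sin(th)))-[290,100])*4).round(0))
E
python3 st.py
```

```text
clock: 18.05
ee_pos: [0.4838, 0.0806, 0.2473]
eef_rot: [[-0.085, 0.996, 0.003], [0.996, 0.085, 0.001], [0.001, 0.003, -1.0]]
wrist_force: [0.0, 0.1, -0.2]
opening: 0.0005
finger_force: 0.0
0.4 [193. 205.] [225. 296.]
0.5 [196. 191.] [227. 290.]
0.6 [200. 178.] [229. 284.]
0.7 [205. 168.] [232. 280.]
0.8 [210. 158.] [234. 276.]
t 18.1 p [0.4833 0.0805 0.2462] q [-47.  -0.  32. 103.   0.  77. -10.] F [-0.53  0.16  0.06] open 0.0002
yaw -85.14
```

View pics/c5.png

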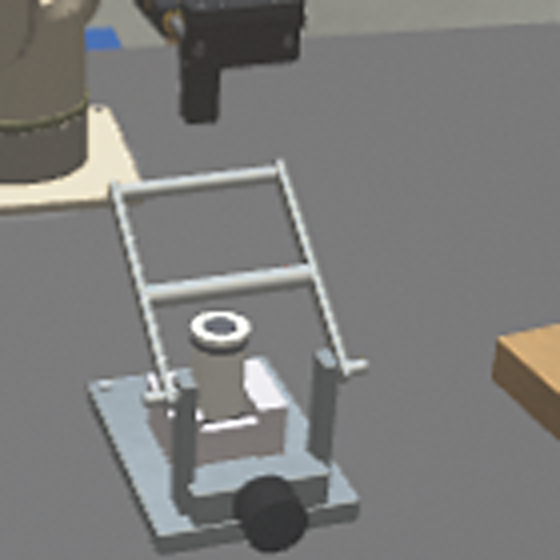

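The swing worked: the hand bar is at crop (197,179), about 0.62 rad. The fingertip had caught the bar off-centre, so I'll recentre and push down again.

```bash
python3 -m jog '[[[0,0.008,0],0],[[0,0,0.015],0],[[0,0,0.012],0],[[0,0,0.005],0],[[0,-0.0025,0.004],0],[[0,-0.0025,0.004],0],[[0,-0.0025,0.004],0],[[0,-0.0025,0.0045],0],[[0,0,0],0]]'; python3 st.py
```

```text
clock: 19.0
ee_pos: [0.4809, 0.0802, 0.1976]
eef_rot: [[-0.085, 0.996, 0.001], [0.996, 0.085, 0.001], [0.001, 0.001, -1.0]]
wrist_force: [0.5, -1.3, -0.4]
opening: 0.0004
finger_force: 0.1
t 19.0 p [0.4809 0.0802 0.1976] q [-47.   2.  33. 107.  -1.  71.  -9.] F [ 0.54 -1.25 -0.36] open 0.0004
yaw -85.15
```

```bash
python3 -m jog '[[[0,-0.002,0.004],0],[[0,-0.002,0.004],0],[[0,-0.002,0.004],0]]'; python3 -m jog '[[[0,-0.0015,0.004],0],[[0,-0.0015,0.004],0]]'; python3 st.py
```

```text
clock: 19.3
ee_pos: [0.4748, 0.0797, 0.1858]
eef_rot: [[-0.085, 0.996, 0.0], [0.996, 0.085, 0.0], [0.0, 0.0, -1.0]]
wrist_force: [-3.2, -1.7, 7.2]
opening: 0.0003
finger_force: 3.4
clock: 19.5
ee_pos: [0.4713, 0.0794, 0.1776]
eef_rot: [[-0.085, 0.996, -0.001], [0.996, 0.085, 0.0], [0.0, -0.001, -1.0]]
wrist_force: [-5.5, -2.1, 8.1]
opening: 0.0004
finger_force: 3.9
t 19.5 p [0.4713 0.0794 0.1776] q [-47.   1.  33. 110.  -1.  69.  -9.] F [-5.46 -2.09  8.09] open 0.0004
yaw -85.14
```

```bash
python3 -m jog '[[[0,-0.0005,0.004],0],[[0,-0.001,0.004],0],[[0,-0.001,0.004],0],[[0,-0.001,0.004],0],[[0,-0.001,0.004],0],[[0,-0.0005,0.004],0],[[0,-0.0005,0.004],0],[[0,-0.0005,0.003],0],[[0,0,0.003],0]]'; python3 st.py
```

```text
clock: 20.4
ee_pos: [0.4654, 0.0792, 0.1434]
eef_rot: [[-0.085, 0.996, -0.001], [0.996, 0.085, 0.0], [0.001, -0.001, -1.0]]
wrist_force: [-3.5, -1.0, 5.6]
opening: 0.0004
finger_force: 2.9
t 20.4 p [0.4654 0.0792 0.1434] q [-47.   3.  33. 113.  -2.  64.  -8.] F [-3.52 -1.02  5.58] open 0.0004
yaw -85.13
```

```bash
python3 -m jog '[[[0,0,0.002],0],[[0,0,0.002],0],[[0,0,0.002],0],[[0,0,0.002],0],[[0,0,0.002],0],[[0,0,0.002],0],[[0,0,0.002],0],[[0,0,0.002],0]]'; python3 -m jog '[[[0,0,0.0015],0],[[0,0,0.0015],0],[[0,0,0.0015],0],[[0,0,0],0]]'; python3 st.py
```

```text
clock: 21.2
ee_pos: [0.4651, 0.0792, 0.1275]
eef_rot: [[-0.085, 0.996, -0.002], [0.996, 0.085, 0.001], [0.001, -0.002, -1.0]]
wrist_force: [-5.5, -0.5, 7.5]
opening: 0.0004
finger_force: 4.1
clock: 21.6
ee_pos: [0.4652, 0.0792, 0.1229]
eef_rot: [[-0.085, 0.996, -0.002], [0.996, 0.085, 0.0], [0.001, -0.002, -1.0]]
wrist_force: [-3.4, 0.6, 4.9]
opening: 0.0004
finger_force: 2.4
t 21.6 p [0.4652 0.0792 0.1229] q [-46.   4.  33. 115.  -3.  62.  -8.] F [-3.36  0.62  4.93] open 0.0004
yaw -85.13
```

```bash
python3 -m jog '[[[0,0,0.001],0],[[0,0,0.001],0],[[0,0,0],0]]'; python3 -m jog '[[[0,0,0.001],0],[[0,0,0.001],0],[[0,0,0],0]]'
```

```text
clock: 21.9
ee_pos: [0.4653, 0.0792, 0.1212]
eef_rot: [[-0.085, 0.996, -0.002], [0.996, 0.085, 0.001], [0.001, -0.002, -1.0]]
wrist_force: [-6.6, 0.2, 9.6]
opening: 0.0002
finger_force: 4.7
clock: 22.2
ee_pos: [0.4654, 0.0793, 0.1207]
eef_rot: [[-0.085, 0.996, -0.002], [0.996, 0.085, 0.002], [0.002, -0.002, -1.0]]
wrist_force: [-14.3, -2.2, 30.2]
opening: 0.0006
finger_force: 15.1
```

The force jumps to 30 N at the expected height (tip at 0.1207), so the clamp is on its stop. I'll retreat and check.

```bash
python3 -m jog '[[[0,0,-0.005],0],[[0,-0.005,-0.01],0],[[0,-0.01,-0.03],0],[[0,-0.02,-0.04],0],[[0,-0.02,-0.04],0],[[0,0,-0.03],0],[[0,0,0],0],[[0,0,0],0]]'
python3 - <<'E'
from h import *
a=snap("scene","sc6.png")
cv2.imwrite("pics/c6.png",cv2.resize(a[130:270,160:420],(780,420),interpolation=cv2.INTER_CUBIC))
O=np.array([.548,.0858,0]); y=.0845; X=np.array([np.cos(y),np.sin(y),0]);Y=np.array([-X[1],X[0],0]);Z=np.array([0,0,1])
for th in (0,.05,.1): print(th,((proj("scene",O+X*(.075-.16*np.cos(th))+Z*(.115+.16*np.sin(th)))-[160,130])*3).round(0),((proj("scene",O+X*(.075-.075*np.cos(th))+Z*(.115+.075*np.sin(th)))-[160,130])*3).round(0))
E
python3 st.py
```

```text
clock: 23.0
ee_pos: [0.4112, 0.0743, 0.2743]
eef_rot: [[-0.085, 0.996, 0.001], [0.996, 0.085, 0.001], [0.001, 0.001, -1.0]]
wrist_force: [-0.1, -0.5, -0.1]
opening: 0.0003
finger_force: 0.0
0 [530. 114.] [556. 156.]
0.05 [530. 107.] [556. 153.]
0.1 [530. 100.] [556. 149.]
t 23.05 p [0.4108 0.0742 0.2734] q [-49. -12.  28. 109.   6.  82. -17.] F [ 0.26 -0.26 -0.44] open 0.0004
yaw -85.15
```

View pics/c6.png

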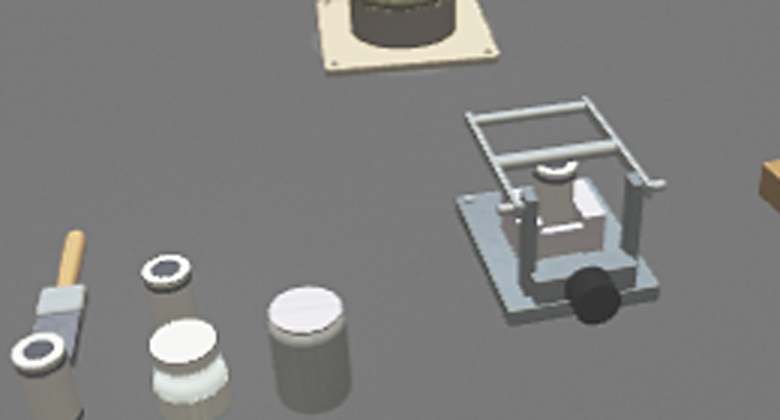

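```bash
python3 - <<'E'
from h import *
a=cv2.imread("pics/sc6.png").astype(int).sum(2)/3
O=np.array([.548,.0858,0]); y=.0845; X=np.array([np.cos(y),np.sin(y),0]);Y=np.array([-X[1],X[0],0]);Z=np.array([0,0,1])
for r in(.16,.075):
  for yy in(-.04,-.02,0,.02,.04):
    P=lambda th:proj("scene",O+Y*yy+X*(.075-r*np.cos(th))+Z*(.115+r*np.sin(th)))
    p=P(0); u=int(round(p[0])); v=np.arange(int(p[1])-7,int(p[1])+8); c=a[v,u]; w=np.clip(c-np.median(c)-25,0,None)
    if r<.1: w[np.abs(v-p[1])>4]=0
    print(r,yy,"pred",p[1].round(2),"slope/0.05",(P(.05)-p)[1].round(2),"meas",((w*v).sum()/max(w.sum(),1)).round(2),c.astype(int))
E
python3 -m jog '[[[0,0,0],0]]'
```

```text
0.16 -0.04 pred 169.69 slope/0.05 -2.31 meas 168.23 [123 122 122 121 119 155 220 180 107 103 122 123 122 123 121]
0.16 -0.02 pred 168.85 slope/0.05 -2.3 meas 167.4 [123 123 122 122 119 131 217 194 120  96 122 123 122 123 122]
0.16 0 pred 168.02 slope/0.05 -2.3 meas 166.41 [122 122 122 120 131 217 197 124  97 122 122 123 123 122 122]
0.16 0.02 pred 167.2 slope/0.05 -2.29 meas 165.51 [123 123 123 121 116 208 211 141  93 117 122 123 122 122 122]
0.16 0.04 pred 166.38 slope/0.05 -2.29 meas 164.77 [121 121 121 121 117 180 216 155  94 107 122 123 123 122 122]
0.075 -0.04 pred 183.86 slope/0.05 -1.12 meas 181.86 [123 122 122 120 115 213 218 189 137  97 103 123 124 123 122]
0.075 -0.02 pred 182.91 slope/0.05 -1.12 meas 182.31 [122 123 121 120 115 211 220 188 134  90 175 196 118  81  70]
0.075 0 pred 181.96 slope/0.05 -1.12 meas 179.93 [123 123 121 122 115 205 218 193 143  97  95 108 188 255 147]
0.075 0.02 pred 181.03 slope/0.05 -1.12 meas 179.67 [122 122 120 116 206 217 193 142  94 109 177 136 119 112 108]
0.075 0.04 pred 180.11 slope/0.05 -1.11 meas 177.93 [ 97 111 122 116 205 218 192 143  96 103 123 122 122 122 122]
clock: 23.15
ee_pos: [0.4107, 0.0741, 0.2728]
eef_rot: [[-0.084, 0.996, -0.002], [0.996, 0.084, -0.001], [-0.001, -0.002, -1.0]]
wrist_force: [-1.3, 0.3, -0.5]
opening: 0.0004
finger_force: 0.0
```

The picture alone leaves about 0.015 rad of doubt, so I'll press once more to confirm the stop.

```bash
python3 -m jog '[[[0,0.02,0.03],0],[[0,0.02,0.04],0],[[0,0.012,0.035],0],[[0,0,0.025],0],[[0,0,0.012],0],[[0,0,0.004],0],[[0,0,0],0],[[0,0,0.002],0],[[0,0,0],0]]'; python3 -m jog '[[[0,0,0.002],0],[[0,0,0],0]]';python3 -m jog '[[[0,0,0.001],0],[[0,0,0],0]]'
```

```text
clock: 24.05
ee_pos: [0.4634, 0.079, 0.1267]
eef_rot: [[-0.085, 0.996, 0.001], [0.996, 0.085, 0.001], [0.001, 0.001, -1.0]]
wrist_force: [0.8, -0.0, 0.7]
opening: 0.0006
finger_force: 0.0
clock: 24.25
ee_pos: [0.463, 0.0788, 0.124]
eef_rot: [[-0.085, 0.996, 0.0], [0.996, 0.085, 0.0], [0.0, 0.0, -1.0]]
wrist_force: [0.0, 0.4, -0.6]
opening: 0.0005
finger_force: 0.0
clock: 24.45
ee_pos: [0.4629, 0.0787, 0.1228]
eef_rot: [[-0.085, 0.996, -0.0], [0.996, 0.085, 0.0], [0.0, -0.0, -1.0]]
wrist_force: [-0.1, -0.2, 0.2]
opening: 0.0002
finger_force: 0.0
```

```bash
python3 -m jog '[[[0,0,0.001],0],[[0,0,0],0]]';python3 -m jog '[[[0,0,0.001],0],[[0,0,0],0]]';python3 -m jog '[[[0,0,0.001],0],[[0,0,0],0]]'
```

```text
clock: 24.65
ee_pos: [0.4629, 0.0787, 0.1217]
eef_rot: [[-0.085, 0.996, -0.0], [0.996, 0.085, -0.0], [-0.0, -0.0, -1.0]]
wrist_force: [0.4, -0.0, 1.2]
opening: 0.0002
finger_force: 0.0
clock: 24.85
ee_pos: [0.4631, 0.0787, 0.1213]
eef_rot: [[-0.085, 0.996, -0.0], [0.996, 0.085, 0.0], [0.0, -0.0, -1.0]]
wrist_force: [-3.1, -0.4, 6.4]
opening: 0.001
finger_force: 3.2
clock: 25.05
ee_pos: [0.4632, 0.0788, 0.121]
eef_rot: [[-0.084, 0.996, -0.0], [0.996, 0.084, 0.001], [0.001, -0.0, -1.0]]
wrist_force: [-7.3, -2.0, 17.4]
opening: 0.0006
finger_force: 8.7
```

It sits exactly at the stop height (0.121). The force rises to 17 N, past the 12 N needed to close it, and the bar doesn't move. I'll retreat and hand in.

```bash
python3 -m jog '[[[0,0,0.001],0],[[0,0,0],0],[[0,0,-0.005],0],[[0,-0.005,-0.01],0],[[0,-0.01,-0.03],0],[[0,-0.02,-0.04],0],[[0,-0.02,-0.03],0],[[0,0,0],0],[[0,0,0],0]]' && python3 -c "
from plant import manip
print(manip.job_done())"
```

```text
clock: 25.95
ee_pos: [0.4082, 0.0742, 0.2345]
eef_rot: [[-0.085, 0.996, 0.002], [0.996, 0.085, 0.002], [0.002, 0.002, -1.0]]
wrist_force: [-0.4, -0.3, -0.2]
opening: 0.0003
finger_force: 0.0
the job is handed in; nothing more can be done
None
```

The job is handed in at about 26 s: the canister stands upright in the pocket, the clamp was pressed down until it met its stop, and the robot is clear of everything; no verdict came back.

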